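# Dock the instrument cassette in the bench fence

### The job

Push the flat steel instrument cassette along the table, never lifting or tipping it, until it sits square and snug in the corner of the aluminium fence: one long side flat against the long rail, its end against the short rail. Lock it in there by pushing the black sliding stop along the long rail until it rests against the cassette's other end. Leave everything else on the table where it stands.

Things in the scene. Friction and masses are not known exactly. Their poses are not given: they have to be found in the camera images.
- fence: Fixed L-shaped aluminium fence, rails 16 mm thick, 20 mm high. Origin: inner corner of the rails at table level, z up. Long rail: inner face x = 0, from the corner 350 mm along -y. Short rail: inner face y = 0, from the corner 150 mm along -x. +x points roughly away from the robot. The docked cassette lies at x < 0, y < 0, its centre at x -40, y -65 mm. Place and yaw vary.
- cassette: Closed flat steel box with rows of dark holes on top and two grey bands, 80 (x) x 130 (y) x 32 (z) mm, about 0.35 kg, loose. Origin: centre of its underside. Starts flat on the table, centre at fence x -100 to -130 mm and y -120 to -230 mm, turned up to 0.3 rad from square with the fence (same axes); moved along fence +y from there it passes in front of the sliding stop.
- slide_stop (a joint): Position (m) of the black sliding stop along the long rail: 0 at the end far from the corner, growing towards the corner (fence +y), at most 0.2. Its face towards the cassette is at fence y = -0.28 + this value; about 0.15 with the cassette docked. Slides with about 1.5 N friction and stays where left; starts at 0 to 0.06.
- stop_face (a point): Centre of the sliding stop's face towards the cassette (looks to fence +y), 29 mm above the table. The stop is a black block astride the long rail, 20 mm thick along fence y, from fence x -25 to +22 mm, 55 mm high; in front of the rail it reaches down to 3 mm above the table, over the rail to 22 mm.
- stop_back (a point): Point to push on: on the opposite face of the sliding stop (it looks to fence -y), 40 mm above the table, 5 mm in front of the long rail's inner face.
- tin: Small square steel tin, 60 x 60 x 30 mm, loose, left of the short rail (fence +y); not the cassette. Origin under its centre. Leave alone.
- bottle: Clear bottle with a black cap, 64 mm across, 170 mm high, loose. Origin under its centre. Leave alone.
- dish: Small steel bowl, 80 mm across, 28 mm high, loose, beyond the long rail. Origin under its centre. Leave alone.
- jar: Small amber glass jar, 44 mm across, 55 mm high, loose, beyond the long rail. Origin under its centre. Leave alone.
- driver: Grey-handled screwdriver lying on the table, 150 mm long along its x, loose. Leave alone.
- puck: Black rubber disc, 60 mm across, 22 mm high, loose, beyond the free end of the long rail. Origin under its centre. Leave alone.
Things that resemble listed ones, but are neither listed nor needed, are in the scene too. Leave any turquoise look-alike of the cassette alone.

How it is judged (in metres and radians):
At the end, for the whole second after the job is handed in: The cassette lies flat and at rest in the corner, its centre within 5 mm of snug against each rail and within 0.06 rad of square, and the sliding stop's face is within 5 mm of the cassette's end (x of cassette in the frame of fence between -0.045 and -0.037 m and y of cassette in the frame of fence between -0.07 and -0.062 m and angle between the y axis of cassette and the y axis of fence, either way round below 0.06 rad and height (world z) of cassette below 0.004 m and y of stop_face in the frame of cassette above -0.07 m and linear speed of cassette below 0.01 m/s); the robot touches nothing.
It fails at once if the cassette is lifted or tipped (height (world z) of cassette above 0.006 m or angle between cassette's own z axis and vertical above 0.1 rad).
It fails at once if another thing on the table is moved more than 25 mm (distance of any of tin, bottle, dish, jar, driver, puck from where it was at the start of the episode above 0.025 m).
It also fails if it takes over 67 s, if anything falls off the work surface, if the arm or the gripper's body presses on something with over 40 N, if the wrist force passes 120 N, or if a joint passes its speed limit or range.

### The arm

A 7-joint arm with a two-finger parallel gripper is mounted at the origin on the work surface. World frame = base frame: x ahead of the robot, y to its left, z up, the work surface at z = 0. Lengths are in m, angles in degrees, forces in N, time in s.
With the tool pointing down it reaches from about 0.425 to 0.875 m from the base axis. Payload 4.7 kg.
Tool frame: the origin (TCP) lies on the front face of the gripper's body, between the roots of the fingers; the fingertips stand 70 mm ahead of it and the grasp point (between the pads) lies 51 mm ahead of it (tip_extent is the distance from the TCP to the fingertips, in m); z points along the fingers, y is the direction in which the jaws open and shut (so a half turn about z gives the same grasp; the last joint's range is limited). The gripper opens to 87 mm and grips with 3 to 60 N. Pads are 19 mm wide; open, the fingers measure 117 mm over their backs; the gripper's body (75 mm by 190 mm) begins 51 mm behind the grasp point.
Start: joints at [0.808, 18.392, -4.016, 83.108, 1.295, 78.541, -3.26], TCP at [0.65, -0, 0.292] pointing down, gripper open.
Joint ranges: [-163.93, 163.93], [-17.29, 119.83], [-79.2, 71.16], [3.27, 140.29], [-89.18, 269.18], [5.43, 117.66], [-154.24, 154.24]. Speed limits (degrees/s): [147.25, 147.25, 180, 180, 180, 180, 180].

### API

Orientations are given as [roll, pitch, yaw] about the fixed x, y, z axes, in that order (R = Rz(yaw) Ry(pitch) Rx(roll)).
In Python, from cell import * gives the robot as it stands.
- The arm moves only by the tool carry_out, never from a script. Its argument "increments" is text: rows parted by semicolons, each of 7 numbers parted by spaces: the opening, from 0 (shut) to 1 (fully open), then the shift along the tool's x, y, z in m, then the turn, a rotation vector about the tool's x, y, z in degrees. A call has 1 to 20 rows; each row shifts and turns the pose as measured when the row begins, along the tool's axes as they then stand; what a row does not reach is not made up. A row lasts 1/8 s, in which the tool goes at most 62.5 mm and 10.7 degrees, less where a joint would pass 70% of its speed; a pose out of reach is approached as far as the arm can. A call is refused whole if a number of a shift passes 0.0625 or a number of a turn 10.7, either way. A call with a gripper value outside its range is refused whole. The fingers move at their own pace and stop on an object; "force" is the grip in N (left out, the last holds). Time passes only in rows, so rows that do not move let the fingers close. It gives the time, the measured TCP pose, the force and the opening at its end, in the units of the state.
- get_obs(): the state, without advancing time (a new reading comes with each control period).
- read_camera(name): name is "scene" or "side" or "wrist"; returns a dict with "img" (420x560x3 uint8, blue, green, red), "fx", "fy", "cx", "cy" (pixels), "k1" (the pictures are not rectified: a ray, as slopes to the right and down, at radius r is drawn at 1 + k1 r^2 times it, then the intrinsics apply), "world_from_camera" (4x4, takes a point from camera to world coordinates). Camera axes: x right, y down, z forward; pixel columns grow to the right and rows downward; lengths in m; the calibration is good to about 2 mm. A picture is of the moment at which its call begins. There is no depth.
- sign_off(): hands the job in, once; it reports no verdict.
Trained networks look in a picture, given as the dict that the camera call returned (one of the last four; its "shot" number tells which), for a name from the list of things; names that differ only in an ending like _2 or _b are one class to them, and where a whole thing is asked for, a point or a joint stands for the part that bears it (a point fixed in the world has none). Each returns a list of dicts, best first, with "confidence" (0 to 1); they miss things now and then, are a little off and sometimes report something else, mostly with a low value. They report only what shows in the picture. A call takes as long as a camera call. They do not tell look-alikes from the thing itself.
- masks_of(target, picture): "pixels" (420x560 bool, what is visible of it) and "bbox" ([left, top, right, bottom] in pixels, round what is visible of it).
The state is a dict: "time_s": time; "qpos": joint angles; "joint_velocities": joint speeds; "effort": joint torques, N m; "tool_pos": TCP position; "tool_rot": TCP orientation; "force": force on the tool from outside, world axes, zero at the start; "wrist_torque": the same for the moment, N m; "grip_width": finger opening in m.
Only numpy, scipy, OpenCV 4.12 (cv2) and the standard library are available. Lean on these libraries where they do the work, as an engineer would, in place of code of your own. Each camera call takes 0.05 s, during which the arm holds its last target.

## Working session

There is one attempt and no reset: what is moved stays moved. The work goes in short steps, Python scripts to look and compute and a tool call to move; the robot and the scene stay as the last step left them, time stands still between calls to the robot, and variables do not carry over. Pictures are saved under pics/ and viewed, and the job is handed in when it is done.

Besides the shell and the picture viewer there is one more tool, called after "Request:" in YAML: its name, and indented under it one key for each argument. carry_out: Moves the arm, as the interface text tells. Its arguments: {"type":"object","properties":{"increments":{"type":"string"},"force":{"type":"number"}},"required":["increments"]}

```bash
ls; mkdir -p pics
python3 - <<'E'
from cell import *
import cv2,numpy as np
o=get_obs();print(o)
for n in ["scene","side","wrist"]:
    p=read_camera(n);cv2.imwrite(f"pics/{n}0.png",p["img"]);print(n,p["fx"],p["fy"],p["cx"],p["cy"],p["k1"],np.round(p["world_from_camera"],4).tolist(),p["shot"])
E
```

```text
pics
{'time_s': 0.0, 'qpos': array([ 0.80805045, 18.43807512, -4.01525379, 83.17708612,  1.29363161,
       78.54185382, -3.26009042]), 'joint_velocities': array([-0.00095152, -0.02135309, -0.0670497 , -0.00408736,  0.09907123,
        0.00523243,  0.03270866]), 'effort': array([-2.58547143e-04, -4.91284704e+01, -4.03903294e-01, -3.12526345e+01,
       -6.40594075e-02,  4.37659642e-02,  1.61017233e-04]), 'tool_pos': array([ 6.49556695e-01, -4.28055881e-05,  2.91153379e-01]), 'tool_rot': array([-1.79888156e+02,  4.70173210e-03,  9.00011250e+01]), 'force': array([-0.01552497, -0.08395398, -0.02034975]), 'wrist_torque': array([-0.05087115,  0.04501969,  0.00273202]), 'grip_width': 0.08710284153020781}
scene 395.0971463709141 395.0971463709141 282.0573698382582 211.87643529029964 -0.03637851547076232 [[-0.2622, 0.6122, -0.746, 1.1823], [0.9648, 0.1801, -0.1914, 0.2049], [0.0172, -0.7699, -0.6379, 0.6619], [0.0, 0.0, 0.0, 1.0]] 1
side 411.0515541417588 411.0515541417588 276.8505525477543 208.23667522416062 0.03301910026002186 [[-0.7438, -0.4979, 0.4459, -0.0609], [-0.6683, 0.5571, -0.4929, 0.6278], [-0.003, -0.6647, -0.7471, 0.9277], [0.0, 0.0, 0.0, 1.0]] 2
wrist 378.3330834890816 378.3330834890816 283.1346362232295 205.6627914987713 -0.10168120894001044 [[1.0, 0.0017, -0.0019, 0.6499], [0.0012, -0.9676, -0.2526, 0.0702], [-0.0023, 0.2526, -0.9676, 0.383], [0.0, 0.0, 0.0, 1.0]] 3
```

View pics/scene0.png

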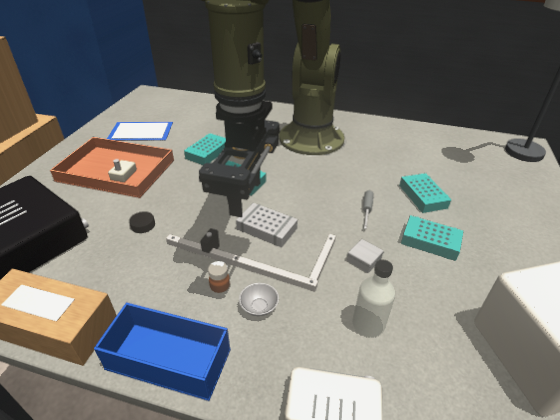

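View pics/side0.png

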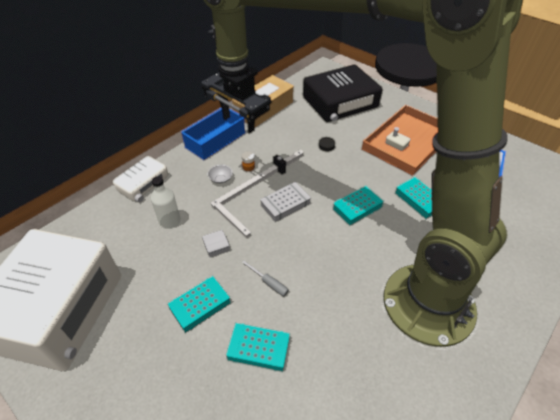

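View pics/wrist0.png

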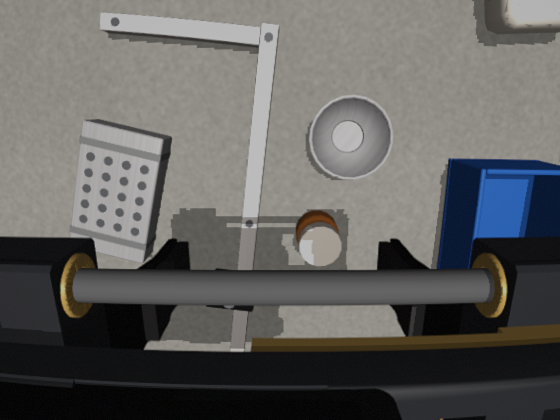

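```bash
cat > h.py <<'E'
from cell import *
import cv2,numpy as np
def px2w(p,uv,z):
    uv=np.atleast_2d(np.array(uv,float)); out=[]
    T=np.array(p["world_from_camera"])
    for u,v in uv:
        d=np.array([(u-p["cx"])/p["fx"],(v-p["cy"])/p["fy"]]); s=d.copy()
        for _ in range(30): s=d/(1+p["k1"]*(s@s))
        r=T[:3,:3]@np.array([s[0],s[1],1]); t=(z-T[2,3])/r[2]; out.append(T[:3,3]+t*r)
    return np.array(out)
def w2px(p,X):
    X=np.atleast_2d(np.array(X,float));T=np.array(p["world_from_camera"])
    c=(X-T[:3,3])@T[:3,:3]; s=c[:,:2]/c[:,2:]
    s=s*(1+p["k1"]*(s**2).sum(1,keepdims=True))
    return s*[p["fx"],p["fy"]]+[p["cx"],p["cy"]]
E
python3 - <<'E'
from h import *
w=cv2.imread("pics/wrist0.png"); s=cv2.imread("pics/side0.png"); c=cv2.imread("pics/scene0.png")
cv2.imwrite("pics/w1.png",cv2.resize(w[0:290,60:340],None,fx=2.7,fy=2.05,interpolation=cv2.INTER_CUBIC))
cv2.imwrite("pics/s1.png",cv2.resize(s[135:265,190:330],None,fx=4.6,fy=4.6,interpolation=cv2.INTER_CUBIC))
cv2.imwrite("pics/c1.png",cv2.resize(c[190:300,155:385],None,fx=3.4,fy=3.4,interpolation=cv2.INTER_CUBIC))
E
```

```text
(no output)
```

View pics/w1.png

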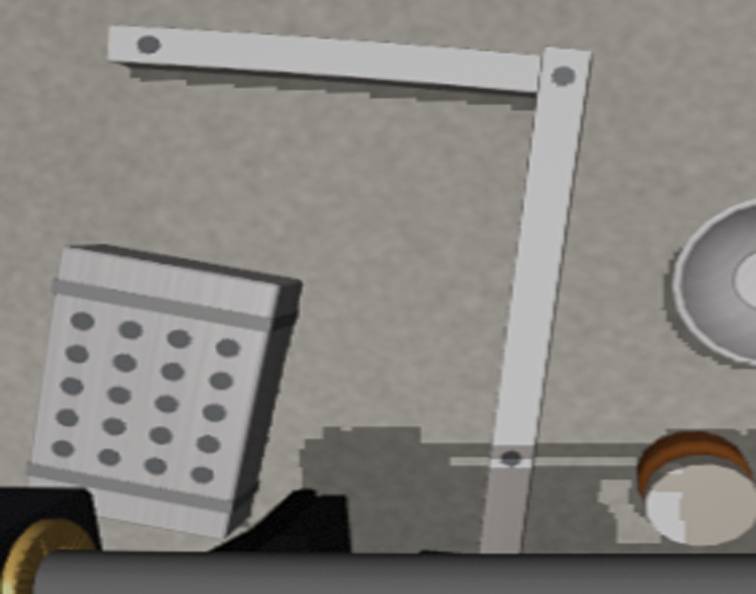

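View pics/s1.png

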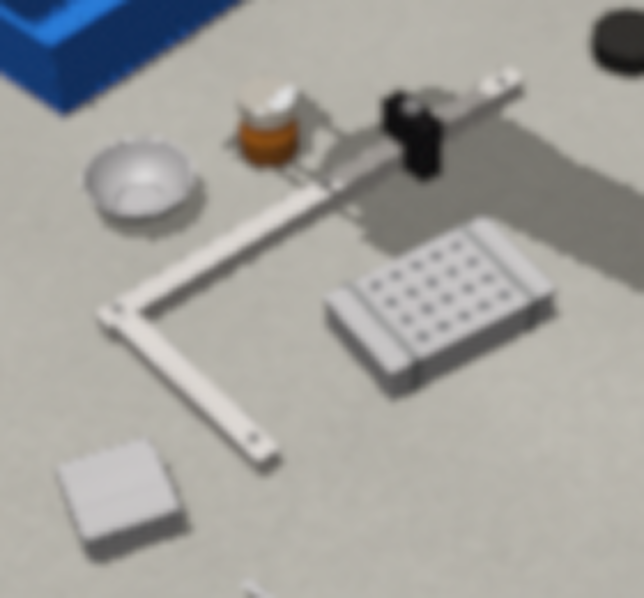

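View pics/c1.png

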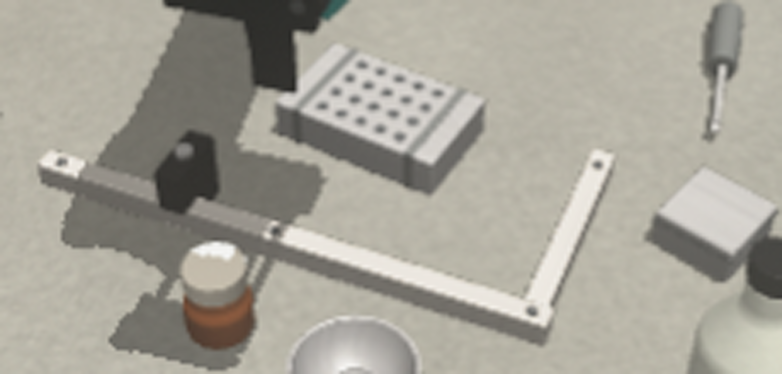

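```bash
cat > m.py <<'E'
from h import *
import json
def fit(p,fl,fs,cas,verbose=1):
    """fl: pixels on long rail inner top edge, fs: on short rail's; cas: top corners BL(+y,-x),BR(+y,+x),FR(-y,+x)"""
    L=px2w(p,fl,.02)[:,:2]; S=px2w(p,fs,.02)[:,:2]
    def line(P):
        c=P.mean(0); d=np.linalg.svd(P-c)[2][0]; return c,d
    cl,dl=line(L); cs,ds=line(S)
    if dl[1]<0: dl=-dl
    if ds[0]<0: ds=-ds
    t=np.linalg.solve(np.c_[dl,-ds],cs-cl); C=cl+dl*t[0]
    yl=np.degrees(np.arctan2(-dl[0],dl[1])); ys=np.degrees(np.arctan2(ds[1],ds[0]))
    print("corner",C.round(4),"yaw long/short",yl.round(2),ys.round(2))
    return C,yl,ys
E
python3 - <<'E'
from m import *
o=get_obs()
p=read_camera("wrist")
f=lambda a:[(60+(x+.5)/2.7-.5,(y+.5)/2.05-.5) for x,y in a]
C,yl,ys=fit(p,f([(537,94),(519,244),(496,435),(482,552)]),f([(108,61),(320,77),(535,94)]),None)
c=px2w(p,f([(66,248),(281,287),(224,538)]),.032)
print(c.round(4)); print(np.linalg.norm(c[0]-c[1]),np.linalg.norm(c[1]-c[2]))
y=np.radians((yl+0*ys)); R=np.array([[np.cos(y),-np.sin(y)],[np.sin(y),np.cos(y)]])
ctr=(c[0]+c[2])[:2]/2; print("ctr",ctr, "in fence",(ctr-C)@R, "cass yaw long,short",np.degrees(np.arctan2(-(c[1]-c[2])[0],(c[1]-c[2])[1])),np.degrees(np.arctan2((c[1]-c[0])[1],(c[1]-c[0])[0])))
print((c[:,:2]-C)@R)
print("short rail end", (px2w(p,f([(108,61)]),.02)[0,:2]-C)@R)
for cam in["scene","side"]:
    q=read_camera(cam)
    for n in["slide_stop","cassette"]:
        for m in masks_of(n,q): print(cam,n,m["confidence"],m["bbox"])
    fr=lambda x,y,z:[*(C+R@np.array([x,y])),z]
    im=q["img"].copy()
    for s in np.arange(0,.061,.02):
        print(s,w2px(q,[fr(-.025,-.28+s,.055),fr(.022,-.28+s,.055)]).round(1).tolist())
    for a in [(0,0,.02),(0,-.35,.02),(-.15,0,.02)]: cv2.circle(im,tuple(int(v) for v in w2px(q,[fr(*a)])[0].round()),1,(0,0,255),-1)
    cv2.imwrite(f"pics/{cam}_ov.png",cv2.resize(im[130:300,150:350],None,fx=4,fy=3.5))
E
```

```text
corner [0.6269 0.1255] yaw long/short -6.33 -7.05
[[ 0.4624  0.0607  0.032 ]
 [ 0.5382  0.0418  0.032 ]
 [ 0.5066 -0.0811  0.032 ]]
0.07814369965044918 0.1268408408295448
ctr [ 0.48449673 -0.01020282] in fence [-0.12661455 -0.15060844] cass yaw long,short -14.455551038196873 -14.010662320126139
[[-0.15636905 -0.08260147]
 [-0.07892686 -0.09304869]
 [-0.09686005 -0.21861541]]
short rail end [-0.1491066   0.00206949]
scene slide_stop 0.85 [199.9, 227.5, 218.3, 253.3]
scene cassette 0.87 [184.8, 131.8, 223.5, 162.4]
scene cassette 0.84 [404.2, 215.3, 460.9, 259.0]
scene cassette 0.83 [236.6, 205.1, 299.8, 245.5]
scene cassette 0.65 [398.8, 173.7, 449.5, 212.7]
scene cassette 0.48 [226.3, 162.9, 266.7, 184.2]
0.0 [[198.6, 224.5], [187.7, 237.5]]
0.02 [[206.2, 226.8], [195.5, 239.9]]
0.04 [[213.9, 229.0], [203.4, 242.3]]
0.06 [[221.7, 231.3], [211.4, 244.8]]
side slide_stop 0.72 [274.4, 154.9, 286.5, 173.8]
side cassette 0.85 [392.5, 178.3, 431.9, 219.5]
side cassette 0.82 [333.2, 184.7, 383.2, 222.0]
side cassette 0.77 [227.4, 326.7, 286.7, 373.8]
side cassette 0.72 [264.1, 183.5, 304.4, 221.9]
side cassette 0.6 [165.6, 277.5, 229.5, 331.5]
0.0 [[293.2, 155.8], [283.3, 148.7]]
0.02 [[288.6, 158.6], [278.7, 151.4]]
0.04 [[283.9, 161.4], [274.1, 154.1]]
0.06 [[279.2, 164.3], [269.4, 156.9]]
```

Run:
```python
from m import *
C=np.array([.6269,.1255]);y=np.radians(-6.6);R=np.array([[np.cos(y),-np.sin(y)],[np.sin(y),np.cos(y)]])
for cam in["scene","side"]:
    q=read_camera(cam)
    for n,h in[("bottle",0),("tin",.015),("jar",.027),("dish",.014)]:
        m=masks_of(n,q)
        if not m: print(cam,n,"none");continue
        m=m[0];b=m["bbox"]
        print(cam,n,m["confidence"],np.round(b))
        if n=="bottle":
            for z,uv in[(0.17,((b[0]+b[2])/2,b[1]+4)),(0,((b[0]+b[2])/2,b[3]-8))]:
                w=px2w(q,[uv],z)[0,:2];print("  bottle z",z,w.round(3),((w-C)@R).round(3))
        else:
            w=px2w(q,[((b[0]+b[2])/2,(b[1]+b[3])/2)],h)[0,:2];print("  ",w.round(3),((w-C)@R).round(3))
```

```text
scene bottle 0.68 [349. 258. 396. 341.]
  bottle z 0.17 [0.692 0.24 ] [0.052 0.122]
  bottle z 0 [0.714 0.27 ] [0.07  0.154]
scene tin none
scene jar 0.88 [208. 262. 231. 291.]
   [ 0.682 -0.057] [ 0.075 -0.175]
scene dish 0.62 [238. 286. 277. 315.]
   [0.71  0.037] [ 0.093 -0.078]
side bottle 0.91 [150. 174. 182. 229.]
  bottle z 0.17 [0.68  0.244] [0.04  0.124]
  bottle z 0 [0.704 0.27 ] [0.06  0.152]
side tin 0.58 [202. 231. 230. 255.]
   [0.523 0.234] [-0.116  0.096]
side jar 0.68 [238. 154. 256. 173.]
   [ 0.679 -0.045] [ 0.071 -0.164]
side dish 0.64 [206. 165. 234. 186.]
   [0.713 0.042] [ 0.096 -0.073]
```

View pics/scene_ov.png

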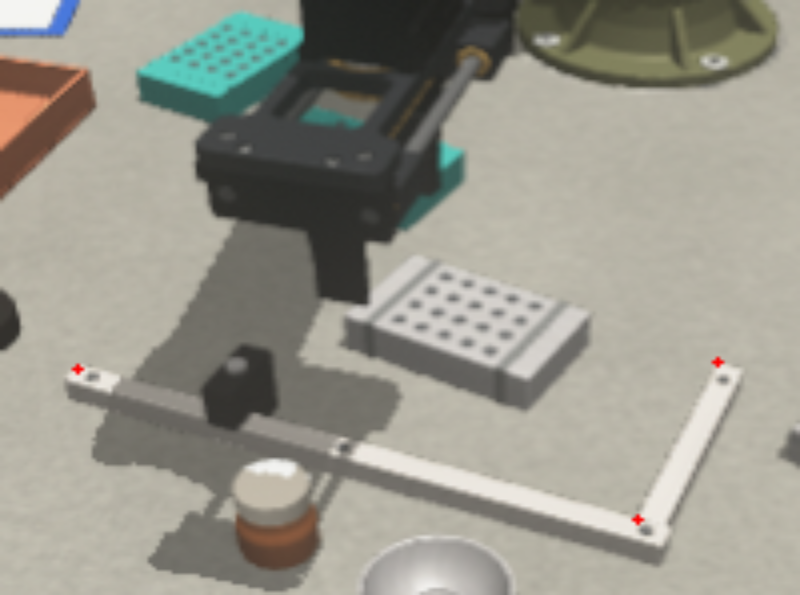

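View pics/side_ov.png

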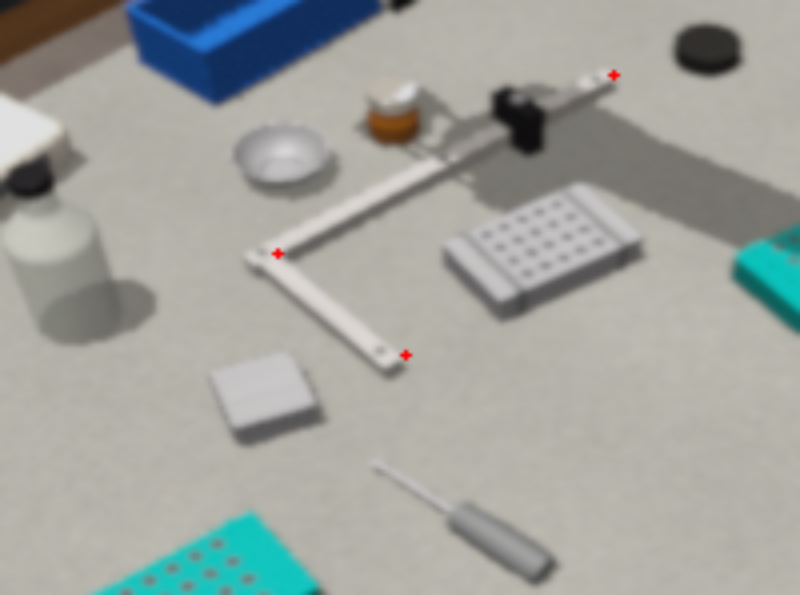

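Run:
```python
from m import *
q=read_camera("side")
for m in masks_of("cassette",q):
    pts=cv2.boxPoints(cv2.minAreaRect(np.argwhere(m["pixels"])[:,::-1].astype(np.float32)))
    print(m["bbox"],px2w(q,pts,.016)[:,:2].round(3).tolist())
```

```text
[224.3, 325.8, 287.3, 371.9] [[0.267, 0.443], [0.323, 0.364], [0.201, 0.294], [0.154, 0.375]]
[392.2, 178.3, 430.9, 221.7] [[0.266, -0.263], [0.27, -0.382], [0.13, -0.33], [0.132, -0.221]]
[164.6, 276.6, 228.2, 333.0] [[0.477, 0.44], [0.456, 0.303], [0.359, 0.329], [0.383, 0.457]]
[338.0, 186.6, 385.6, 224.2] [[0.376, -0.094], [0.334, -0.256], [0.25, -0.195], [0.294, -0.043]]
```

Request:
carry_out:
  increments: "0.46 -0.028 -0.045 0.02 0 0 0; 0.46 -0.028 -0.045 0.03 0 0 0; 0.46 -0.028 -0.045 0.03 0 0 0; 0.46 -0.028 -0.045 0.03 0 0 0; 0.46 0 0 0 0 0 3.3; 0.46 0 0 0 0 0 3.3"

```text
time_s: 1.85
tool_pos: [0.4637, -0.1148, 0.1773]
tool_rot: [180.0, -0.1, 83.2]
force: [0.8, -0.0, -0.3]
grip_width: 0.0418
```

```bash
cat > st.py <<'E'
from m import *
C=np.array([.6269,.1265]);Y=-6.6;y=np.radians(Y);R=np.array([[np.cos(y),-np.sin(y)],[np.sin(y),np.cos(y)]])
def st():
    o=get_obs();f=(o["tool_pos"][:2]-C)@R
    print("t %.2f"%o["time_s"],"pos",o["tool_pos"].round(4),"rot",o["tool_rot"].round(2),"fence",f.round(4),"F",o["force"].round(1),"w",round(o["grip_width"],4)); return o
E
python3 -c "
from st import *
st();p=read_camera('wrist');cv2.imwrite('pics/w2.png',p['img'])"
```

```text
t 1.85 pos [ 0.4637 -0.1148  0.1773] rot [ 1.7997e+02 -8.0000e-02  8.3190e+01] fence [-0.1344 -0.2584] F [ 0.8 -0.  -0.3] w 0.0418
```

View pics/w2.png

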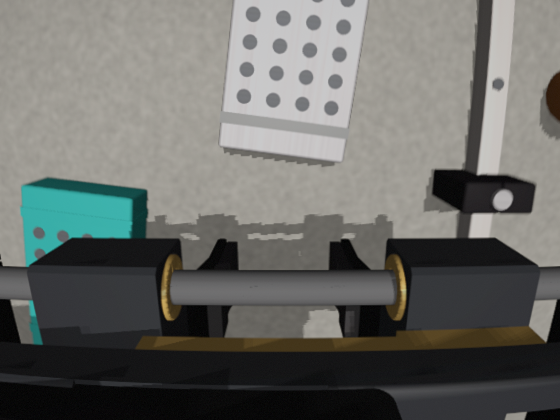

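```bash
python3 -c "
from st import *
p=read_camera('wrist')
print(((px2w(p,[(220,146),(343,160),(368,0)],.032)[:,:2]-C)@R).round(4))
print('stop top', ((px2w(p,[(434,171),(532,177),(533,211),(441,206)],.055)[:,:2]-C)@R).round(4))
print('rail inner',((px2w(p,[(492,0),(484,120),(470,235)],.02)[:,:2]-C)@R).round(4))"
```

```text
[[-0.1744 -0.2114]
 [-0.0974 -0.2205]
 [-0.0849 -0.1258]]
stop top [[-0.0476 -0.2237]
 [ 0.0145 -0.2269]
 [ 0.0186 -0.2481]
 [-0.0413 -0.2447]]
rail inner [[-0.0022 -0.119 ]
 [-0.0016 -0.195 ]
 [-0.0022 -0.2753]]
```

Request:
carry_out:
  increments: "0.46 0 0 0.05 0 0 0; 0.46 0 0 0.045 0 0 0; 0.46 0 0 0 0 0 0; 0.46 0.01 0 0 0 0 0; 0.46 0.01 0 0 0 0 0; 0.46 0.01 0 0 0 0 0; 0.46 0 0 0 0 0 0"

```text
time_s: 2.82
tool_pos: [0.4743, -0.0823, 0.088]
tool_rot: [179.1, -0.1, 83.7]
force: [0.2, -0.1, 0.2]
grip_width: 0.0397
```

```bash
python3 -c "
from st import *
st()"
```

```text
t 2.83 pos [ 0.4743 -0.0823  0.088 ] rot [ 1.7914e+02 -5.0000e-02  8.3730e+01] fence [-0.1276 -0.2249] F [ 0.2 -0.1  0.2] w 0.0397
```

Request:
carry_out:
  increments: "0.46 0 0 0.006 0.8 0 0; 0.46 0.008 0 0.002 0 0 0; 0.46 0.01 0 0 0 0 0; 0.46 0.01 0 0 0 0 0; 0.46 0.01 0 0 0 0 0; 0.46 0.01 0 0 0 0 0; 0.46 0 0 0 0 0 0"

```text
time_s: 3.7
tool_pos: [0.4806, -0.0321, 0.0803]
tool_rot: [179.9, 0.0, 83.7]
force: [0.7, 0.3, 0.6]
grip_width: 0.0401
```

```bash
python3 -c "
from st import *
st();p=read_camera('wrist');cv2.imwrite('pics/w3.png',p['img']);q=read_camera('side');cv2.imwrite('pics/s3.png',cv2.resize(q['img'][120:280,180:340],None,fx=3.7,fy=3.7))"
```

```text
t 3.70 pos [ 0.4806 -0.0321  0.0803] rot [1.799e+02 1.000e-02 8.371e+01] fence [-0.1271 -0.1744] F [0.7 0.3 0.6] w 0.0401
```

View pics/w3.png

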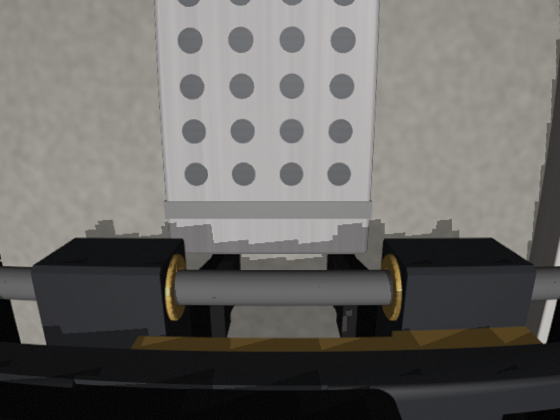

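View pics/s3.png

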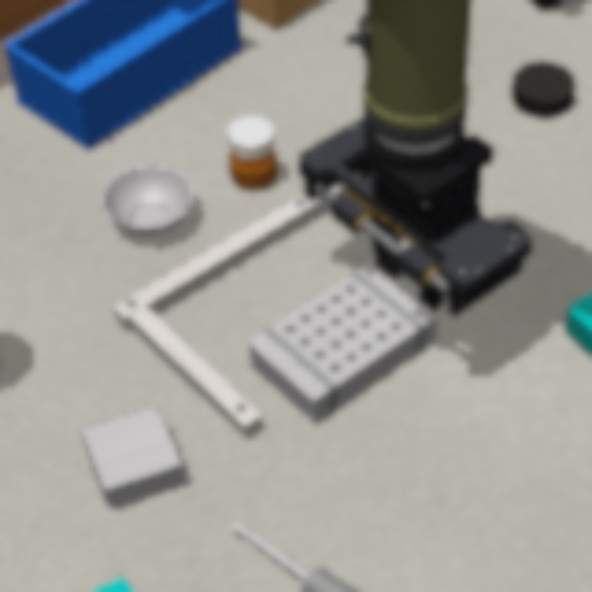

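Request:
carry_out:
  increments: "0.46 0.008 0 0 0 0 0; 0.46 0.008 0 0 0 0 0; 0.46 0.008 0 0 0 0 0; 0.46 0 0 0 0 0 0; 0.46 -0.01 0 0 0 0 0; 0.46 -0.02 0 -0.02 0 0 0; 0.46 -0.02 0 -0.05 0 0 0; 0.46 0 0 -0.04 0 0 0; 0.46 0 0 0 0 0 0"

```text
time_s: 4.92
tool_pos: [0.4759, -0.0616, 0.1922]
tool_rot: [-179.9, 0.0, 83.5]
force: [-0.9, 0.4, 0.1]
grip_width: 0.0398
```

```bash
python3 -c "
from st import *
st();p=read_camera('wrist');cv2.imwrite('pics/w4.png',p['img'])"
```

```text
t 4.92 pos [ 0.4759 -0.0616  0.1922] rot [-179.92    0.     83.5 ] fence [-0.1284 -0.2042] F [-0.9  0.4  0.1] w 0.0398
```

View pics/w4.png

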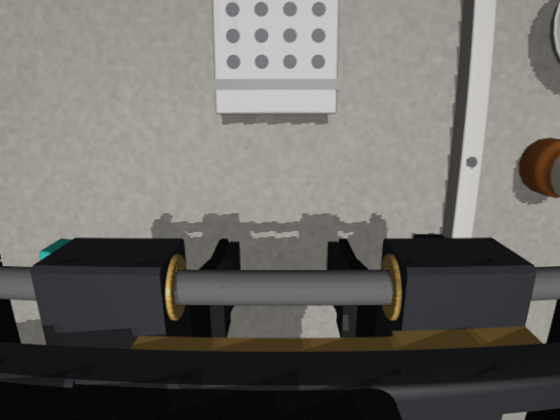

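```bash
python3 -c "
from st import *
p=read_camera('wrist')
print(((px2w(p,[(216.5,112.5),(337,113.5),(338,0),(214,0)],.032)[:,:2]-C)@R).round(4))
print('rail inner',((px2w(p,[(475,0),(465,120),(456,235)],.02)[:,:2]-C)@R).round(4))
p=read_camera('side');im=p['img']
for a in [(0,0,.02),(0,-.35,.02),(-.15,0,.02),(-.087,-.005,.032),(-.167,-.005,.032)]:
  cv2.circle(im,tuple(int(v) for v in w2px(p,[[*(C+R@np.array(a[:2])),a[2]]])[0].round()),1,(0,0,255),-1)
cv2.imwrite('pics/s4.png',cv2.resize(im[140:260,190:310],None,fx=5,fy=5))"
```

```text
[[-0.1737 -0.1372]
 [-0.0957 -0.1377]
 [-0.0969 -0.0683]
 [-0.1734 -0.0682]]
rail inner [[-0.0037 -0.0613]
 [-0.0043 -0.1406]
 [-0.0013 -0.2247]]
```

View pics/s4.png

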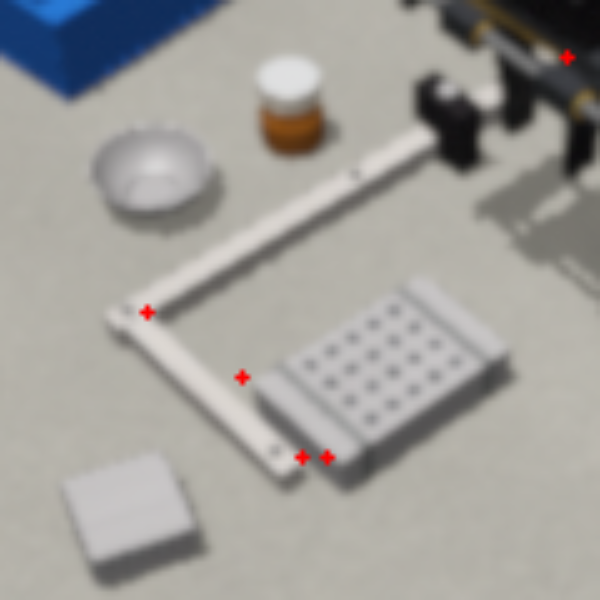

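Request:
carry_out:
  increments: "0.7 0 0 0 0 0 10.5; 0.7 0 0 0 0 0 10.5; 0.7 0 0 0 0 0 10.5; 0.7 0 0 0 0 0 10.5; 0.7 0 0 0 0 0 10.5; 0.7 0 0 0 0 0 10.5; 0.7 0 0 0 0 0 10.5; 0.7 0 0 0 0 0 10.5; 0.7 0 0 0 0 0 6; 0.7 0 0 0 0 0 0; 0.7 -0.02 -0.045 0 0 0 0; 0.7 -0.02 -0.045 0 0 0 0; 0.7 -0.02 -0.035 0 0 0 0; 0.7 0 0 0 0 0 0"

```text
time_s: 6.82
tool_pos: [0.4186, 0.0772, 0.1679]
tool_rot: [179.8, 2.9, -8.1]
force: [0.6, -0.3, 0.8]
grip_width: 0.061
```

```bash
python3 -c "
from st import *
print(st()['qpos'].round(1))"
```

```text
t 6.83 pos [0.4186 0.0772 0.1679] rot [179.81   2.91  -8.14] fence [-0.2013 -0.0729] F [ 0.6 -0.3  0.8] w 0.061
[  -5.1   -0.7   -8.3  120.    -1.1   63.5 -110.9]
```

Request:
carry_out:
  increments: "0.7 0 0 0 0 2.9 -1.5; 0.7 0 0 0.03 0 0 0; 0.7 0 0 0.03 0 0 0; 0.7 0 0 0.02 0 0 0; 0.7 0 0 0 0 0 0"

```text
time_s: 7.45
tool_pos: [0.4182, 0.0732, 0.0834]
tool_rot: [179.7, 0.1, -6.2]
force: [0.0, -0.3, -0.4]
grip_width: 0.061
```

```bash
python3 -c "
from st import *
print(st()['qpos'].round(1));p=read_camera('wrist');cv2.imwrite('pics/w5.png',p['img'])"
```

```text
t 7.45 pos [0.4182 0.0732 0.0834] rot [ 1.7969e+02  1.0000e-01 -6.2200e+00] fence [-0.2012 -0.0769] F [ 0.  -0.3 -0.4] w 0.061
[  -5.4    4.6   -8.5  126.     1.2   49.7 -110.9]
```

View pics/w5.png

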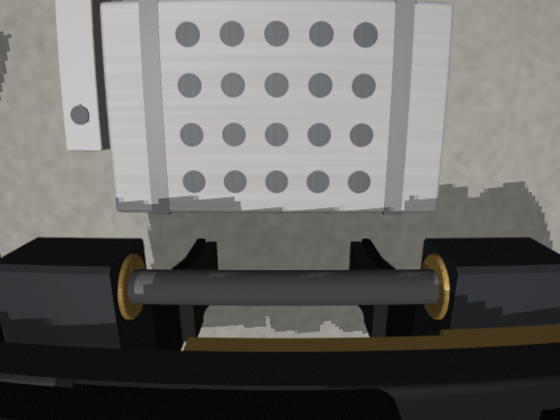

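Request:
carry_out:
  increments: "0.7 0.012 0 0.003 0 0 0; 0.7 0.011 0 0 0 0 0; 0.7 0.011 0 0 0 0 0; 0.7 0.011 0 0 0 0 0; 0.7 0.011 0 0 0 0 0; 0.7 0.011 0 0 0 0 0; 0.7 0.011 0 0 0 0 0; 0.7 0.011 0 0 0 0 0; 0.7 0 0 0 0 0 0"

```text
time_s: 8.62
tool_pos: [0.5158, 0.0627, 0.0832]
tool_rot: [179.8, -0.2, -6.2]
force: [0.4, -0.1, 0.1]
grip_width: 0.0608
```

```bash
python3 -c "
from st import *
print(st()['qpos'].round(1));p=read_camera('wrist');cv2.imwrite('pics/w6.png',p['img'])
p=read_camera('side');cv2.imwrite('pics/s6.png',cv2.resize(p['img'][140:260,190:310],None,fx=5,fy=5))"
```

```text
t 8.62 pos [0.5158 0.0627 0.0832] rot [ 1.7976e+02 -1.7000e-01 -6.2200e+00] fence [-0.1031 -0.0762] F [ 0.4 -0.1  0.1] w 0.0608
[  -4.    14.7   -6.6  113.9    2.5   51.4 -108.2]
```

View pics/w6.png

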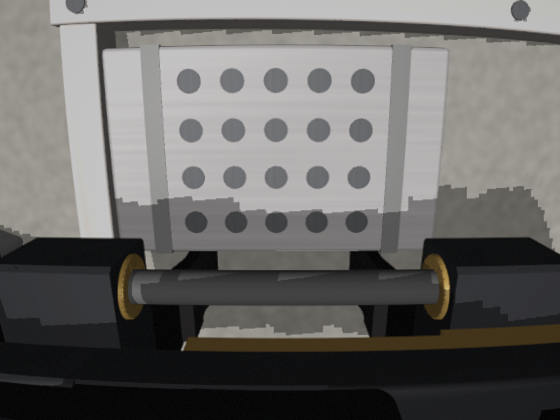

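View pics/s6.png

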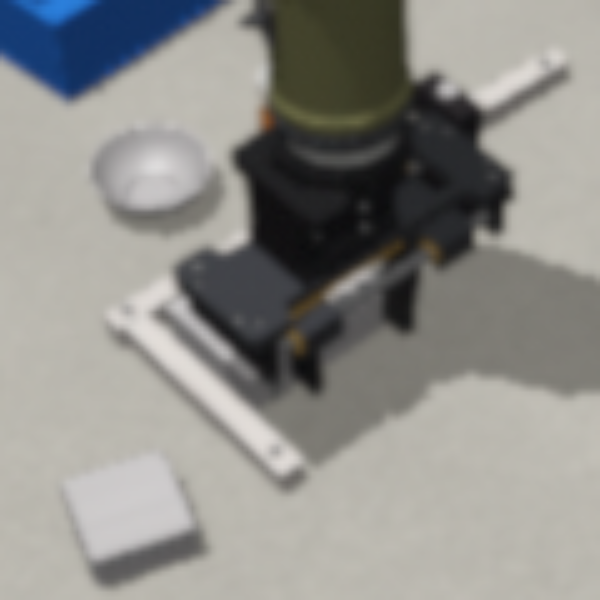

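Request:
carry_out:
  increments: "0.7 0.006 0 0 0 0 0; 0.7 0.005 0 0 0 0 0; 0.7 0.004 0 0 0 0 0; 0.7 0.003 0 0 0 0 0; 0.7 0.003 0 0 0 0 0"

```text
time_s: 9.35
tool_pos: [0.5282, 0.0616, 0.0818]
tool_rot: [179.6, 1.1, -6.2]
force: [-8.1, 0.3, 6.1]
grip_width: 0.0611
```

```bash
python3 -c "
from st import *
st();p=read_camera('wrist');cv2.imwrite('pics/w7.png',p['img'])"
```

```text
t 9.35 pos [0.5282 0.0616 0.0818] rot [179.6    1.05  -6.2 ] fence [-0.0906 -0.0758] F [-8.1  0.3  6.1] w 0.0611
```

View pics/w7.png

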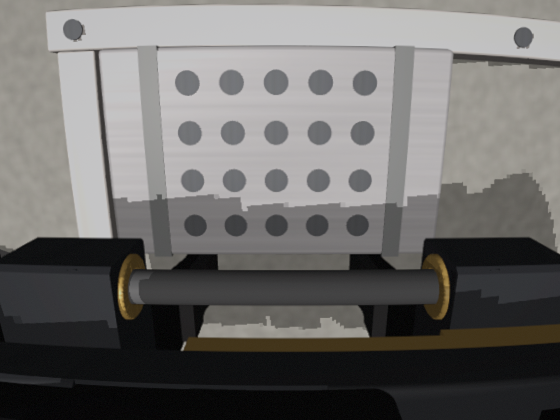

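Request:
carry_out:
  increments: "0.7 -0.015 0 0 0 0 0; 0.7 -0.015 0 -0.01 0 0 0; 0.5 0 0 -0.05 0 0 0; 0.23 0 0 -0.05 0 0 0; 0.23 0.03 0.05 0 0 0 -10; 0.23 0 0 0 0 0 -10.5; 0.23 0 0 0 0 0 -10.5; 0.23 0 0 0 0 0 -10.5; 0.23 0 0 0 0 0 -10.5; 0.23 0 0 0 0 0 -10.5; 0.23 0 0 0 0 0 -10.5; 0.23 0 0 0 0 0 -9; 0.23 0 0 0 0 0 -7; 0.23 -0.04 0.03 0 0 0 0; 0.23 0 0 0 0 0 0"

```text
time_s: 11.28
tool_pos: [0.5504, -0.0308, 0.1992]
tool_rot: [179.7, 0.4, 84.8]
force: [-0.4, -0.5, -0.3]
grip_width: 0.0199
```

```bash
python3 -c "
from st import *
st();p=read_camera('wrist');cv2.imwrite('pics/w8.png',p['img'])"
```

```text
t 11.28 pos [ 0.5504 -0.0308  0.1992] rot [179.7    0.44  84.83] fence [-0.0579 -0.165 ] F [-0.4 -0.5 -0.3] w 0.0199
```

View pics/w8.png

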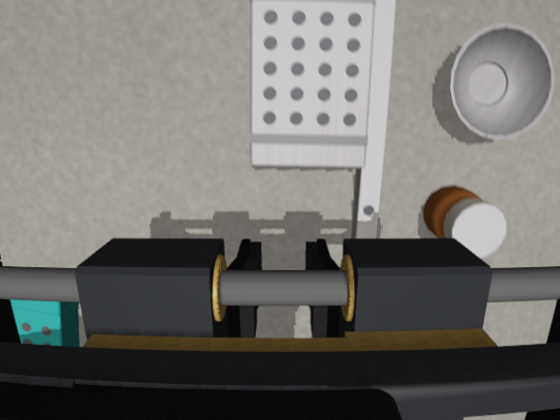

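Request:
carry_out:
  increments: "0.23 -0.005 0.005 0.04 0 0 1.2; 0.23 0 0 0.04 0 0 0; 0.23 0 0 0.034 0 0 0; 0.23 0 0 0 0 0 0; 0.23 0.008 0 0 0 0 0; 0.23 0.006 0 0 0 0 0; 0.23 0.004 0 0 0 0 0; 0.23 0.004 0 0 0 0 0"

```text
time_s: 12.32
tool_pos: [0.5581, -0.0081, 0.0885]
tool_rot: [179.2, 0.4, 84.0]
force: [-2.9, -9.3, -0.3]
grip_width: 0.0199
```

```bash
python3 -c "
from st import *
st()"
```

```text
t 12.32 pos [ 0.5581 -0.0081  0.0885] rot [179.2    0.4   84.02] fence [-0.0529 -0.1416] F [-2.9 -9.3 -0.3] w 0.0199
```

Request:
carry_out:
  increments: "0.23 0.005 0 0.004 0 0 0; 0.23 0.005 0 0 0 0 0; 0.23 0.005 0 0 0 0 0"

```text
time_s: 12.7
tool_pos: [0.5588, -0.007, 0.0863]
tool_rot: [179.2, 1.4, 83.5]
force: [-1.8, -10.2, 0.1]
grip_width: 0.0203
```

```bash
python3 -c "
from st import *
st()
p=read_camera('wrist');cv2.imwrite('pics/w9.png',p['img'])
p=read_camera('scene');cv2.imwrite('pics/c9.png',cv2.resize(p['img'][190:300,205:345],None,fx=5,fy=5))
p=read_camera('side');cv2.imwrite('pics/s9.png',cv2.resize(p['img'][140:260,190:310],None,fx=5,fy=5))"
```

```text
t 12.70 pos [ 0.5588 -0.007   0.0863] rot [179.24   1.41  83.46] fence [-0.0523 -0.1404] F [ -1.8 -10.2   0.1] w 0.0203
```

View pics/c9.png

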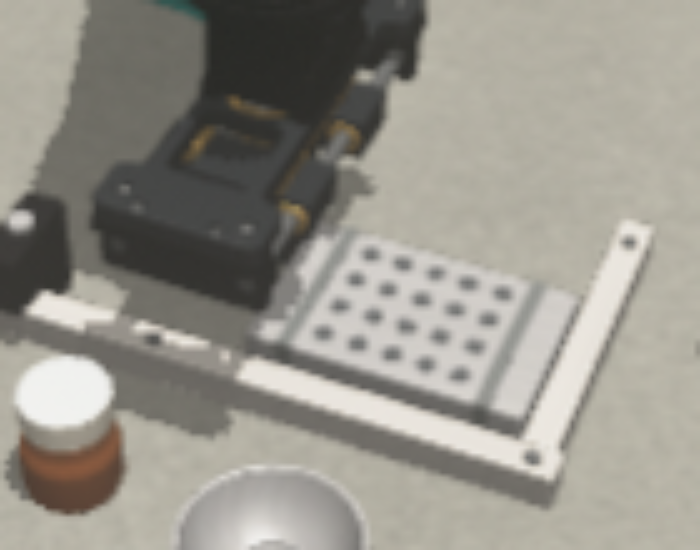

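View pics/s9.png

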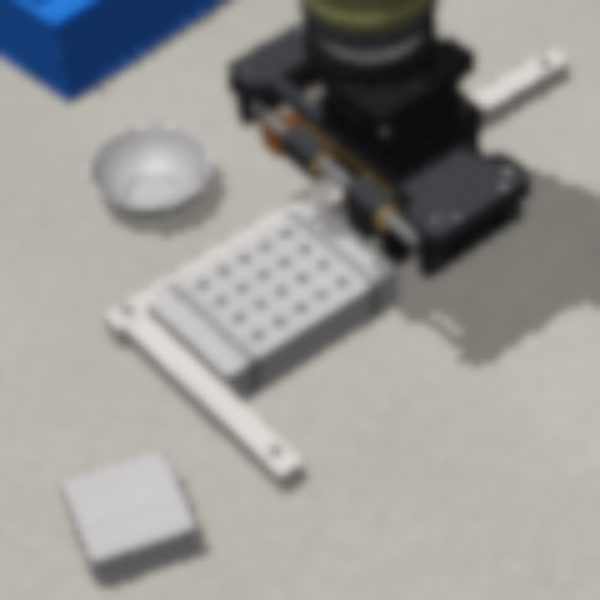

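Request:
carry_out:
  increments: "0.23 -0.015 0 0 0 0 0; 0.1 0 0 -0.05 0 0 0; 0 0 0 -0.05 0 -1 0; 0 -0.04 0.016 -0.01 0 0 0; 0 -0.045 0.016 0 0 0 0; 0 -0.04 0.015 0 0 0 0; 0 0 0 0 0 0 0"

```text
time_s: 13.72
tool_pos: [0.5919, -0.1534, 0.2115]
tool_rot: [178.6, 2.3, 83.5]
force: [0.0, 0.9, 0.4]
grip_width: 0.0003
```

```bash
python3 -c "
from st import *
st();p=read_camera('wrist');cv2.imwrite('pics/w10.png',p['img'])"
```

```text
t 13.72 pos [ 0.5919 -0.1534  0.2115] rot [178.57   2.3   83.51] fence [-0.0026 -0.2821] F [0.  0.9 0.4] w 0.0003
```

View pics/w10.png

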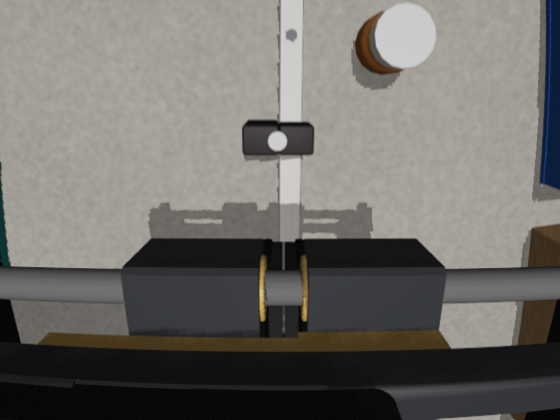

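Request:
carry_out:
  increments: "0 0 0 0.03 1.4 2.3 0; 0 0 0 0.04 0 0 0; 0 0 0 0.035 0 0 0; 0 0 0 0 0 0 0"

```text
time_s: 14.28
tool_pos: [0.5943, -0.1453, 0.1062]
tool_rot: [179.8, -0.4, 84.1]
force: [-1.5, 0.8, 0.6]
grip_width: 0.0005
```

```bash
python3 -c "
from st import *
st();
p=read_camera('side');cv2.imwrite('pics/s11.png',cv2.resize(p['img'][120:240,220:360],None,fx=5,fy=5))"
```

```text
t 14.28 pos [ 0.5943 -0.1453  0.1062] rot [179.77  -0.45  84.1 ] fence [-0.0011 -0.2737] F [-1.5  0.8  0.6] w 0.0005
```

View pics/s11.png

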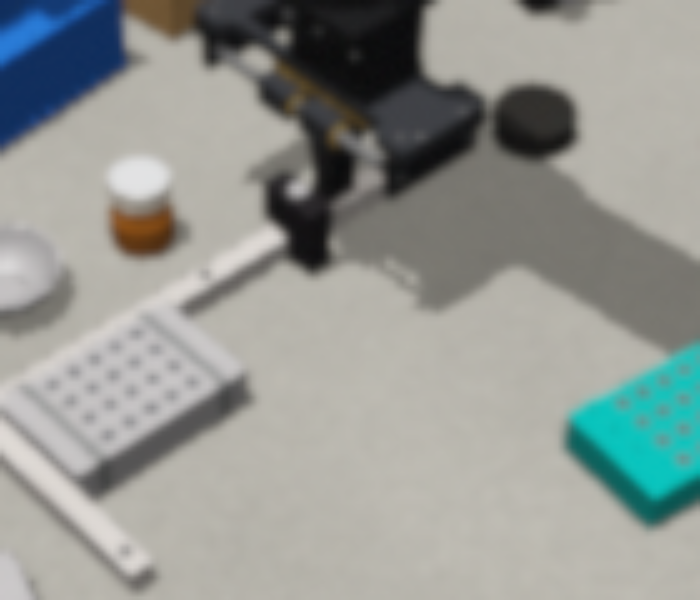

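Request:
carry_out:
  increments: "0 0.01 0 0.004 0 0 0; 0 0.011 0 0 0 0 0; 0 0.011 0 0 0 0 0; 0 0.011 0 0 0 0 0; 0 0.011 0 0 0 0 0; 0 0.011 0 0 0 0 0; 0 0.011 0 0 0 0 0; 0 0.008 0 0 0 0 0; 0 0 0 0 0 0 0"

```text
time_s: 15.45
tool_pos: [0.6078, -0.0552, 0.11]
tool_rot: [179.1, -0.4, 84.2]
force: [-0.9, -0.4, -0.5]
grip_width: 0.0002
```

```bash
python3 -c "
from st import *
st();
p=read_camera('side');cv2.imwrite('pics/s12.png',cv2.resize(p['img'][140:240,200:320],None,fx=5,fy=5))
p=read_camera('wrist');cv2.imwrite('pics/w12.png',p['img'])"
```

```text
t 15.45 pos [ 0.6078 -0.0552  0.11  ] rot [179.08  -0.37  84.24] fence [ 0.0019 -0.1827] F [-0.9 -0.4 -0.5] w 0.0002
```

View pics/s12.png

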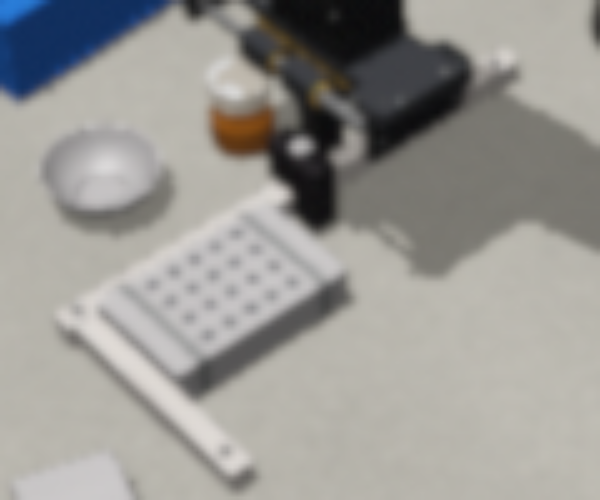

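View pics/w12.png

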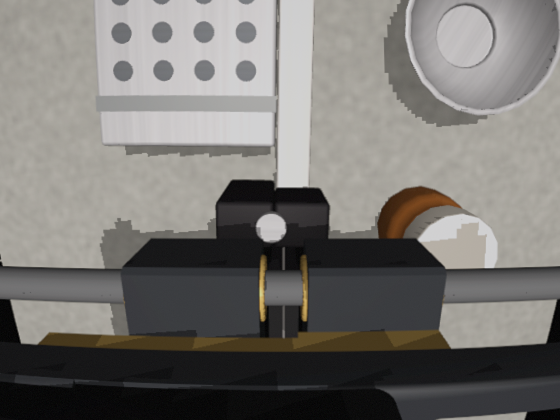

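Request:
carry_out:
  increments: "0 0.006 -0.001 0.006 0.8 0 0; 0 0.006 -0.001 0.003 0 0 0; 0 0.005 0 0 0 0 0; 0 0.004 0 0 0 0 0; 0 0.003 0 0 0 0 0; 0 0 0 0 0 0 0"

```text
time_s: 16.3
tool_pos: [0.6086, -0.0349, 0.101]
tool_rot: [179.9, -0.1, 84.0]
force: [-0.1, -1.1, 0.2]
grip_width: 0.0004
```

```bash
python3 -c "
from st import *
st();
p=read_camera('wrist');cv2.imwrite('pics/w13.png',p['img'])"
```

```text
t 16.30 pos [ 0.6086 -0.0349  0.101 ] rot [ 1.7986e+02 -9.0000e-02  8.3970e+01] fence [ 0.0003 -0.1624] F [-0.1 -1.1  0.2] w 0.0004
```

View pics/w13.png

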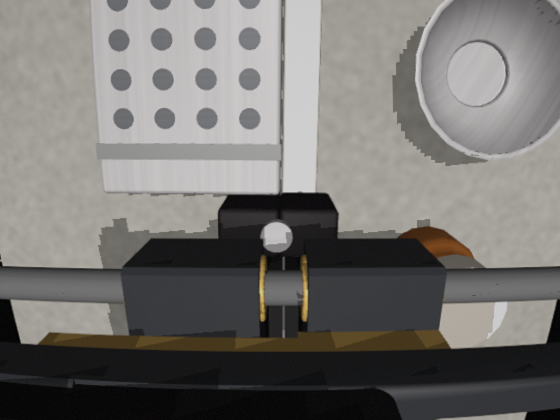

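Nearly touching; small steps until force builds.

Request:
carry_out:
  increments: "0 0.003 0 0 0 0 0; 0 0.003 0 0 0 0 0; 0 0.003 0 0 0 0 0"

```text
time_s: 16.73
tool_pos: [0.6087, -0.0342, 0.1011]
tool_rot: [179.9, 0.5, 83.7]
force: [-1.1, -7.6, 0.7]
grip_width: 0.0001
```

```bash
python3 -c "
from st import *
st();
p=read_camera('wrist');cv2.imwrite('pics/w14.png',p['img'])"
```

```text
t 16.73 pos [ 0.6087 -0.0342  0.1011] rot [179.91   0.51  83.66] fence [ 0.0004 -0.1617] F [-1.1 -7.6  0.7] w 0.0001
```

View pics/w14.png

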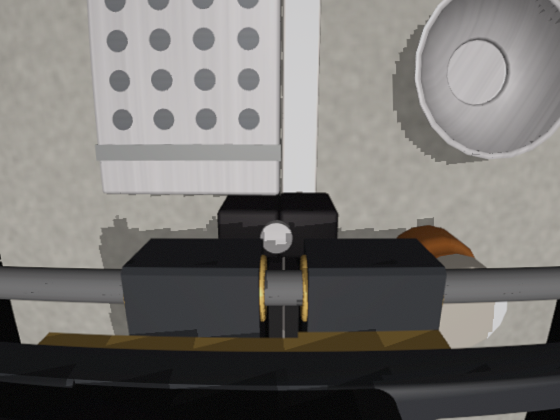

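Request:
carry_out:
  increments: "0 -0.02 0 0 0 0 0; 0 -0.02 0 0 0 0 0; 0 0 0 -0.05 0 0 0; 0 0 0 -0.05 0 0 0; 0 0 0 -0.05 0 0 0; 0 0 -0.02 -0.03 0 0 0; 0 0 0 0 0 0 0"

```text
time_s: 17.65
tool_pos: [0.5823, -0.0753, 0.2856]
tool_rot: [-179.9, 0.2, 83.5]
force: [-0.1, -0.4, 0.9]
grip_width: 0.0004
```

```bash
python3 -c "
from st import *
st();
p=read_camera('wrist');cv2.imwrite('pics/w15.png',cv2.resize(p['img'][0:240,180:420],None,fx=3.3,fy=2.5))
p=read_camera('side');cv2.imwrite('pics/s15.png',cv2.resize(p['img'][140:250,190:320],None,fx=5,fy=5))
p=read_camera('scene');cv2.imwrite('pics/c15.png',cv2.resize(p['img'][190:300,205:355],None,fx=5,fy=5))"
```

```text
t 17.65 pos [ 0.5823 -0.0753  0.2856] rot [-179.9     0.19   83.5 ] fence [-0.0211 -0.2056] F [-0.1 -0.4  0.9] w 0.0004
```

View pics/w15.png

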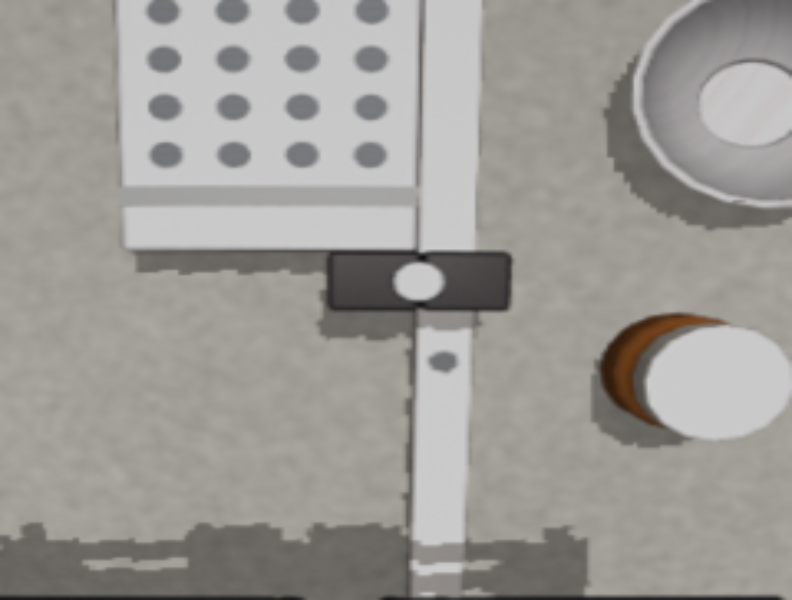

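View pics/s15.png

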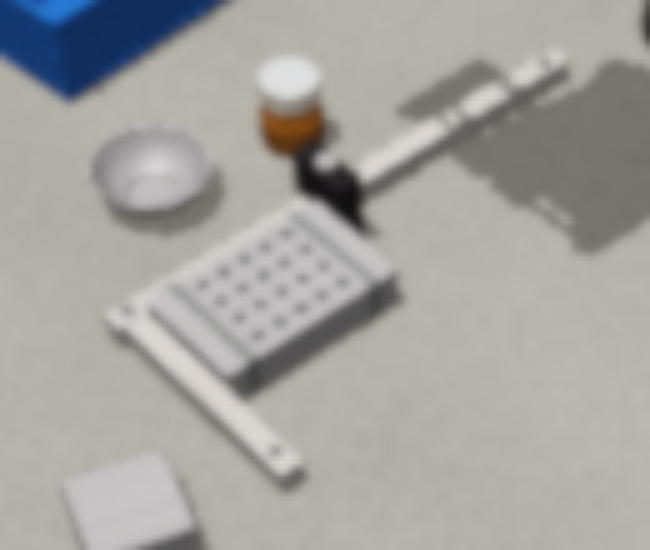

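View pics/c15.png

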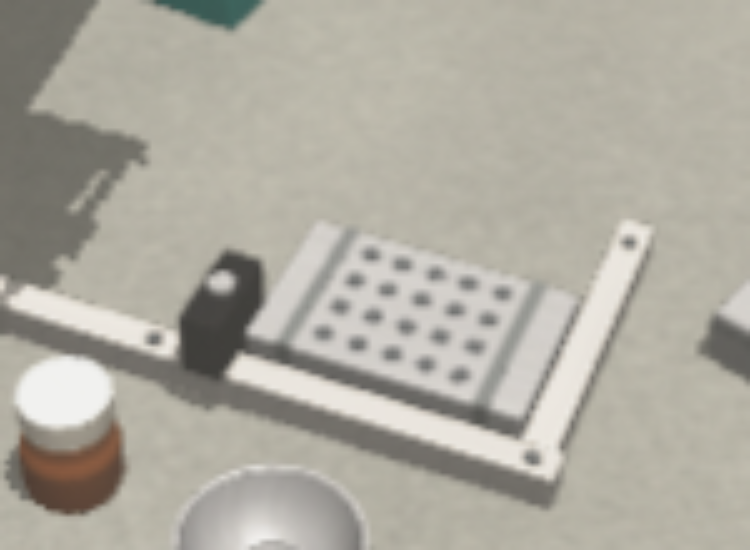

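Request:
carry_out:
  increments: "0 0.05 0 0 0 0 0; 0 0.05 0 0 0 0 0; 0 0 0 0 0 0 0; 0 0 0 0 0 0 0"

```text
time_s: 18.3
tool_pos: [0.5919, 0.0245, 0.2724]
tool_rot: [-178.8, 0.3, 83.3]
force: [-0.5, 0.1, -0.4]
grip_width: 0.0009
```

```bash
python3 -c "
from st import *
st();
p=read_camera('wrist');cv2.imwrite('pics/w16.png',cv2.resize(p['img'][0:240,150:400],None,fx=3.2,fy=2.5))"
```

```text
t 18.30 pos [0.5919 0.0245 0.2724] rot [-178.82    0.29   83.33] fence [-0.023  -0.1054] F [-0.5  0.1 -0.4] w 0.0009
```

View pics/w16.png

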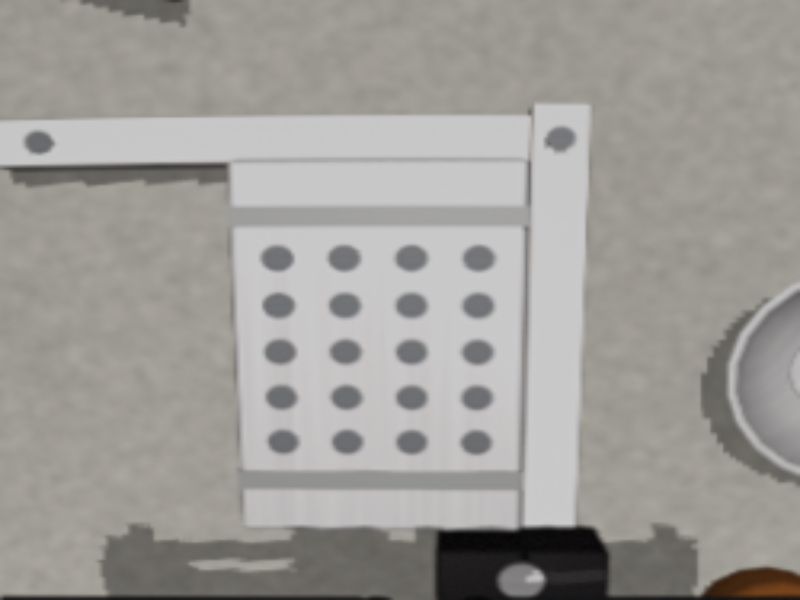

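The cassette sits flush on both rails, with at most a hairline at the long rail near (525,400). The stop is against its end at (480,530). I'm handing in.

```bash
python3 -c "
from st import *
st();print(sign_off())"
```

```text
t 18.35 pos [0.5918 0.025  0.2723] rot [-178.8     0.24   83.34] fence [-0.0232 -0.1048] F [ 0.2 -0.8 -0.3] w 0.0003
the job is handed in; nothing more can be done
None
```

The cassette is in the corner of the fence, locked by the sliding stop, and I handed the job in at 18.35 s of the 67 s allowed. `sign_off` reports no verdict.

- **What I did:** I pushed the grey cassette with both fingertips, first along fence +y, which also squared it. I then pushed it along +x to the long rail and along +y to the short rail. Last, I pushed the black stop with shut fingers until it met the cassette's other end. At no point was the cassette gripped.
- **Contact forces:** Each push ended on a firm stop: about 8 N at the long rail, 10 N at the short rail and 7.6 N at the stop.
- **Last pictures:** The cassette looked square and flush with both rails, with at most a hairline gap along the long rail. The stop was against its end and the arm was clear of everything. The tin, dish and jar stood where they had been. I did not recheck the bottle, driver and puck at the end, but the arm worked clear of them.
- **Disagreements:** My fence position differed by 2 to 4 mm between cameras, so I relied on contact for the final fit. I did not measure the final cassette pose in numbers. The cassette's sides measured 2–3% short at the start, which I put down to picking edge pixels.

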